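# Load the sprung station with the goblet weight and hold it on its stop

## Task

Take the weight with the goblet-shaped head out of the rack and put its rod down through the brass bush of the loading station, then press it against the sprung plunger until its collar sits hard on the bush. Finish while still holding it and pushing it down onto that stop, because the spring lifts it again as soon as you ease off; press firmly without ramming it, and leave the other weights and everything else on the table where they are.

Things in the scene. Friction and masses are not known exactly. Their poses are not given: they have to be found in the camera images.
- spindle: The weight to use (mm): steel, about 0.32 kg, 112 long, upright in one of the rack's three holes, collar resting on the rack. Origin: centre of the rod's lower end; z up the rod. Rod diameter 12 from z 0 to 60 (lowest 9 tapered to diameter 6), collar diameter 34 at 60 to 66, neck diameter 16 to 74, cone to 86, ribbed cylindrical head diameter 36 at 86 to 112: grip there.
- collar (a point): Centre of the underside of the spindle's collar, 60 above the rod's lower end.
- rod_end (a point): Centre of the rod's lower end (same point as the spindle's origin).
- rack: Grey fixed block, 70 (x) by 230 (y) by 68 high, with three 19 wide holes through it in a row along its y axis at y = -75, 0 and +75, each holding one weight upright by its collar (rod's end 8 above the table). Origin: centre of its underside. A grip across the row (fingers closing along the rack's x axis) has the most room.
- station: The loading station, fixed: a 150 by 150 base 30 high, four 12 thick posts at x, y = +-55, and a 130 by 130 aluminium guide plate from 95 to 105 above the table, with a brass bush in its centre and a sprung plunger straight below the bush. Origin: centre of its underside; z up.
- bush: Brass guide bush in the middle of the guide plate: upright ring, outer diameter 36, bore 16 right through, 14 high; its origin is the centre of its underside, 96 above the table. Its flat top is the hard stop for the collar.
- bush_top (a point): Centre of the bush's upper face, 110 above the table.
- plunger (a joint): Travel of the sprung plunger below the bush in m: 0 = up at rest, grows as it is pressed down; 0.012 when the spindle's collar sits on the bush (its own travel goes on to 0.016). The spring pushes up with about 6 N at 0, rising evenly to about 12 N at 0.012; the weight alone cannot press it down.
- plunger_top (a point): Centre of the flat top of the plunger (disc of diameter 30), 62 above the table at rest, 48 below the bush's top; moves down as it is pressed.
- disc_weight: Leave alone: steel weight in the rack with the same rod and collar but a low disc head of diameter 42, 14 high. Origin at the rod's lower end.
- slim_weight: Leave alone: steel weight in the rack with the same rod and collar but a slim straight head of diameter 20, 40 high. Origin at the rod's lower end.
- loupe: Leave alone: standing magnifier with a glass barrel, diameter 42, 45 high, beside the station. Origin under its centre.
- brass_mass: Leave alone: brass weight with a small knob, diameter 34, 44 high, near the station. Origin under its centre.
- spare_ring: Leave alone: aluminium clamping ring, outer diameter 44, 12 high, near the station. Origin under its centre.
- holder: Leave alone: round steel disc, diameter 48, 18 high, beyond the rack. Origin under its centre.
- jar: Leave alone: small capped jar, diameter 48, 60 high. Origin under its centre.
- screwdriver: Leave alone: screwdriver lying on the table between the rack and the station, pointing away from the robot. Origin under its middle.
There are look-alikes about, which are no part of the job. What is shaped like the rack but red is not meant. What is shaped like the spindle but turquoise is not meant.

How it is judged (in metres and radians):
On the way, in this order (a step that is already met when the one before it is completed fails the run):
1. the goblet weight is lifted clear of the rack (z of rod_end in the frame of rack above 0.07 m and contact force between spindle and rack below 0.01 N), for 0.1 s.
2. its rod is through the bush (z of rod_end in the frame of bush_top below -0.018 m and z of collar in the frame of bush_top above 0.004 m and horizontal distance between rod_end and bush_top below 0.005 m and angle between spindle's own z axis and vertical below 0.15 rad), for 0.1 s.
At the end, for the whole second after the job is handed in: The robot is still holding the goblet weight down with its fingers (over 2 N): rod through the bush (axis within 5 mm, upright within 0.08 rad), plunger pressed more than 10.5 mm, collar within 1.5 mm of the bush's top and bearing on it with more than 1.5 N, all still for the last second (value of joint plunger above 0.0105 m and z of collar in the frame of bush_top below 0.0015 m and horizontal distance between collar and bush_top below 0.005 m and angle between spindle's own z axis and vertical below 0.08 rad and contact force between spindle and bush above 1.5 N and contact force between the fingers and spindle above 2 N and linear speed of spindle below 0.01 m/s); the arm keeps its last pose, push and grip.
It fails at once if another weight or a bystander is moved by more than 25 mm (distance of any of disc_weight, slim_weight, loupe, brass_mass, spare_ring, holder, jar, screwdriver from where it was at the start of the episode above 0.025 m).
It fails at once if the collar is rammed onto the bush with more than 100 N (contact force between spindle and bush above 100 N).
It also fails if it takes over 48 s, if anything falls off the work surface, if the arm or the gripper's body presses on something with over 40 N, if the wrist force passes 120 N, or if a joint passes its speed limit or range.

## Robot

A 6-joint arm with a two-finger parallel gripper is mounted at the origin on the work surface. World frame = base frame: x ahead of the robot, y to its left, z up, the work surface at z = 0. Lengths are in mm, angles in rad, forces in N, time in s.
With the tool pointing down it reaches from about 300 to 775 mm from the base axis. Payload 14.6 kg.
Tool frame: the origin (TCP) lies at the very end of the fingers, on their centre line; the grasp point (between the pads) lies 19 mm behind it; z points along the fingers, y is the line along which they close (so a half turn about z gives the same grasp; the last joint's range is limited). The gripper opens to 94 mm and grips with 3 to 60 N. Pads are 16 mm wide; open, the fingers measure 119 mm over their backs; the gripper's body (75 mm by 177 mm) begins 78 mm behind the grasp point.
Start: joints at [-1.412, 0.3, 1.521, -0, 1.321, -0.067], TCP at [123.131, -536.03, 205.446] pointing down, gripper open.
Joint ranges: [-3.03, 3.03], [-0.79, 2.21], [0.23, 2.52], [-1.04, 4.18], [0, 3.07], [-2.55, 2.55]. Speed limits (rad/s): [2.22, 2.22, 2.57, 3.14, 3.14, 3.14].

## Interface

Orientations are given as [roll, pitch, yaw] about the fixed x, y, z axes, in that order (R = Rz(yaw) Ry(pitch) Rx(roll)).
In Python, from cell import manip, camera, get_calibration gives the robot as it stands.
- The arm moves only by the tool arm_command, never from a script. Its argument "targets" is a list of rows, each an object of numbers: "hand": the opening, from -1 (shut) to 1 (fully open), so that 0 is half open; "x", "y", "z": the shift along the tool's x, y, z in m; "yaw": the turn about the tool's z in rad. In form: [{"hand": .., "x": .., "y": .., "z": .., "yaw": ..}, ...]. A call has 1 to 10 rows; each row shifts and turns the commanded pose from where the row before left it, along the tool's axes as they then stand; what a row does not reach is not made up. A row lasts 1/10 s, in which the tool goes at most 50 mm and 8.59 degrees, less where a joint would pass 70% of its speed; a pose out of reach is approached as far as the arm can. A call is refused whole if a number of a shift passes 0.05 or a number of a turn 0.15, either way. A call with a gripper value outside its range is refused whole. The fingers move at their own pace and stop on an object; "newtons" is the grip in N (left out, the last holds). Time passes only in rows, so rows that do not move let the fingers close. It gives the time, the measured TCP pose, the force, the opening and the grip force at its end, in the units of the state.
- manip.read_state(): the state, without advancing time (a new reading comes with each control period).
- camera(name): name is "side" or "top" or "wrist"; returns the picture (400x640x3 uint8, red, green, blue); there is no depth.
- get_calibration(name): a dict with "K" (3x3 intrinsics, pixels), "dist_coeffs" ([k1, k2, p1, p2, k3] as OpenCV has them; the pictures are not rectified), "cam_to_world" (4x4, takes a point from camera to world coordinates). Camera axes: x right, y up, looking along -z (the intrinsics and any distortion apply to the point x, -y, -z); pixel columns grow to the right and rows downward; lengths in mm; the calibration is good to about 2 mm. A picture is of the moment at which its call begins: read the wrist's pose just before it. get_calibration takes no time and is no camera call; for the wrist camera it gives the pose at the moment of the call.
- manip.sign_off(): hands the job in; it is judged then, once.
The state is a dict: "clock": time; "joints": joint angles; "qd": joint speeds; "effort": joint torques, N m; "eef_pos": TCP position; "eef_rot": TCP orientation; "wrist_force": force on the tool from outside, world axes, zero at the start; "moment": the same for the moment, N m; "finger_gap": finger opening in mm; "finger_force": force on a finger pad.
Only numpy, scipy, OpenCV 4.12 (cv2) and the standard library are available. Lean on these libraries where they do the work, as an engineer would, in place of code of your own. Each camera call takes 0.05 s, during which the arm holds its last target. There are 200 camera calls.

## Working session

There is one attempt and no reset: what is moved stays moved. The work goes in short steps, Python scripts to look and compute and a tool call to move; the robot and the scene stay as the last step left them, time stands still between calls to the robot, and variables do not carry over. Pictures are saved under pics/ and viewed, at most 10 in all, crops included, and the job is handed in when it is done.

Besides the shell and the picture viewer there is one more tool, called after "Emit:" as name([rows], argument=value, ...), one row to a line, values as JSON. arm_command: Moves the arm, as the interface text tells. Its arguments: {"type":"object","properties":{"targets":{"type":"array"},"newtons":{"type":"number"}},"required":["targets"]}

```bash
mkdir -p pics; ls
python3 - <<'E'
from cell import manip, camera, get_calibration
import cv2,numpy as np
for n in ["side","top","wrist"]:
    im=camera(n); cv2.imwrite(f"pics/{n}0.png",im[:,:,::-1])
    c=get_calibration(n); print(n,np.round(c["K"],1).tolist(),c["dist_coeffs"],np.round(c["cam_to_world"],3).tolist())
s=manip.read_state();print(s)
a=np.vstack([cv2.imread("pics/top0.png")]);
E
```

```text
pics
side [[442.6, 0.0, 324.5], [0.0, 442.6, 191.8], [0.0, 0.0, 1.0]] [0.01667144 0.         0.         0.         0.        ] [[-0.756, 0.503, -0.419, 90.97], [-0.654, -0.58, 0.485, 521.942], [0.002, 0.641, 0.768, 918.801], [0.0, 0.0, 0.0, 1.0]]
top [[370.5, 0.0, 319.8], [0.0, 370.5, 194.9], [0.0, 0.0, 1.0]] [-0.01376665  0.          0.          0.          0.        ] [[-0.008, 0.982, -0.19, 356.76], [-1.0, -0.006, 0.012, 10.605], [0.01, 0.19, 0.982, 933.845], [0.0, 0.0, 0.0, 1.0]]
wrist [[328.2, 0.0, 318.5], [0.0, 328.2, 200.4], [0.0, 0.0, 1.0]] [-0.03769465  0.          0.          0.          0.        ] [[0.223, 0.943, 0.246, 194.522], [-0.975, 0.216, 0.056, -519.298], [-0.0, -0.253, 0.968, 383.861], [0.0, 0.0, 0.0, 1.0]]
{'clock': 0.15, 'joints': array([-1.41159116e+00,  3.00371836e-01,  1.52139710e+00,  4.71011539e-05,
        1.32070064e+00, -6.65940208e-02]), 'qd': array([-0.00071791, -0.00222997, -0.0022578 , -0.00087936,  0.00079542,
        0.00029982]), 'effort': array([ 7.35635276e-04, -5.31958365e+01, -3.52821171e+01,  7.08435802e-02,
        2.35750631e-02, -9.26033385e-05]), 'eef_pos': array([ 123.12018158, -535.85403758,  205.01861108]), 'eef_rot': array([-3.14072070e+00, -1.03879560e-04,  2.25787467e-01]), 'wrist_force': array([ 0.21164475, -0.92919857,  0.63676895]), 'moment': array([-0.00576142, -0.05207239,  0.04764165]), 'finger_force': 0.0, 'finger_gap': 93.80639833379657}
```

View pics/top0.png

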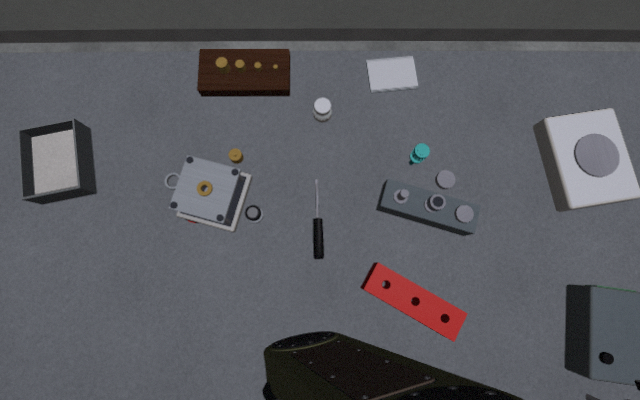

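View pics/side0.png

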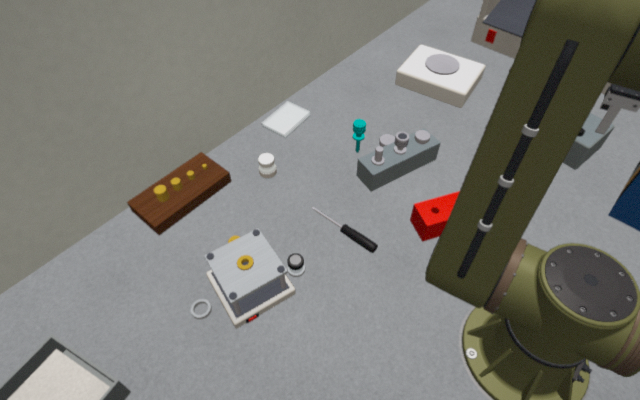

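```bash
cat > h.py <<'E'
from cell import manip, camera, get_calibration
import cv2,numpy as np
def ray(c,uv,z):
    K=np.array(c["K"]);D=np.array(c["dist_coeffs"]);T=np.array(c["cam_to_world"])
    p=cv2.undistortPoints(np.array([[uv]],float),K,D)[0,0]
    d=T[:3,:3]@np.array([p[0],-p[1],-1]);o=T[:3,3]
    return (o+d*(z-o[2])/d[2])[:2]
def proj(c,P):
    K=np.array(c["K"]);D=np.array(c["dist_coeffs"]);T=np.array(c["cam_to_world"])
    q=T[:3,:3].T@(np.array(P,float)-T[:3,3]);
    return cv2.projectPoints(np.array([[q[0],-q[1],-q[2]]]),np.zeros(3),np.zeros(3),K,D)[0][0,0]
E
python3 - <<'E'
from h import *
t=cv2.imread("pics/top0.png");s=cv2.imread("pics/side0.png")
a=cv2.resize(t[165:245,370:490],(600,400),interpolation=cv2.INTER_CUBIC)
b=cv2.resize(t[145:235,155:275],(600,450),interpolation=cv2.INTER_CUBIC)
cv2.imwrite("pics/crop1.png",cv2.resize(np.hstack([cv2.resize(t[165:245,370:490],(400,267),interpolation=2),cv2.resize(s[110:190,340:460],(400,267),interpolation=2)]),(800,267)))
cv2.imwrite("pics/crop2.png",b)
c=get_calibration("top")
for n,uv,z in [("gob",(437,202),120),("slim",(402,195),114),("disc",(465,214),96),("bush",(204.5,188),110),("jar",(322,103),60)]: print(n,ray(c,uv,z))
c=get_calibration("side")
for n,uv,z in [("gob",(402,135),120),("bush",(245.5,262),110)]: print(n,ray(c,uv,z))
E
```

```text
gob [ 496.90087814 -261.51008679]
slim [ 514.50446165 -185.03000643]
disc [ 472.67027933 -332.30870464]
bush [534.1960837  262.25133495]
jar [762.83282199  -7.30453789]
gob [ 499.96152549 -264.23683761]
bush [531.58732696 264.37306474]
```

View pics/crop1.png

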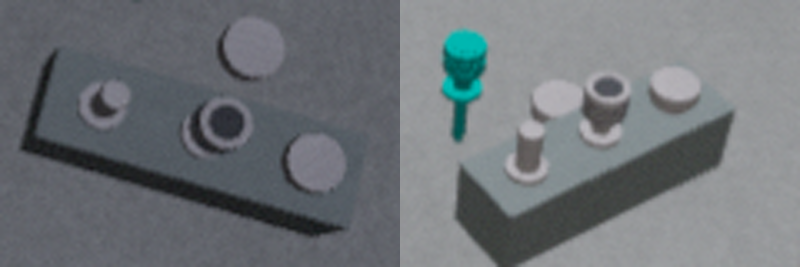

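The candidates for the goblet weight are the grey weight in the middle rack hole at top (438,202) and side (402,136), and the turquoise standing one at top (420,153). The enlarged crop confirms the first: a wide, hollow, ribbed head on a cone, in steel grey, sitting in the grey rack. Its neighbours are the slim weight at (402,195) and the disc weight at (465,214). The red rack is a look-alike.

```bash
cat >> h.py <<'E'
def plan(target,psi1,n,start=None,psi0=None):
    s=manip.read_state(); p=np.array(s["eef_pos"] if start is None else start); psi=s["eef_rot"][2] if psi0 is None else psi0
    d=(np.array(target)-p)/n; dp=(psi1-psi)/n
    for i in range(n):
        x=d[0]*np.cos(psi)+d[1]*np.sin(psi); y=d[0]*np.sin(psi)-d[1]*np.cos(psi)
        print('{"x":%.4f,"y":%.4f,"z":%.4f,"yaw":%.4f}'%(x/1e3,y/1e3,-d[2]/1e3,-dp)); psi+=dp
E
python3 -c "
from h import *
plan([498,-263,205],1.291,12)"
```

```text
{"x":0.0355,"y":-0.0152,"z":0.0000,"yaw":-0.0888}
{"x":0.0367,"y":-0.0120,"z":0.0000,"yaw":-0.0888}
{"x":0.0377,"y":-0.0087,"z":0.0000,"yaw":-0.0888}
{"x":0.0383,"y":-0.0053,"z":0.0000,"yaw":-0.0888}
{"x":0.0386,"y":-0.0019,"z":0.0000,"yaw":-0.0888}
{"x":0.0386,"y":0.0016,"z":0.0000,"yaw":-0.0888}
{"x":0.0383,"y":0.0050,"z":0.0000,"yaw":-0.0888}
{"x":0.0377,"y":0.0084,"z":0.0000,"yaw":-0.0888}
{"x":0.0368,"y":0.0117,"z":0.0000,"yaw":-0.0888}
{"x":0.0357,"y":0.0149,"z":0.0000,"yaw":-0.0888}
{"x":0.0342,"y":0.0180,"z":0.0000,"yaw":-0.0888}
{"x":0.0325,"y":0.0210,"z":0.0000,"yaw":-0.0888}
```

View pics/crop2.png

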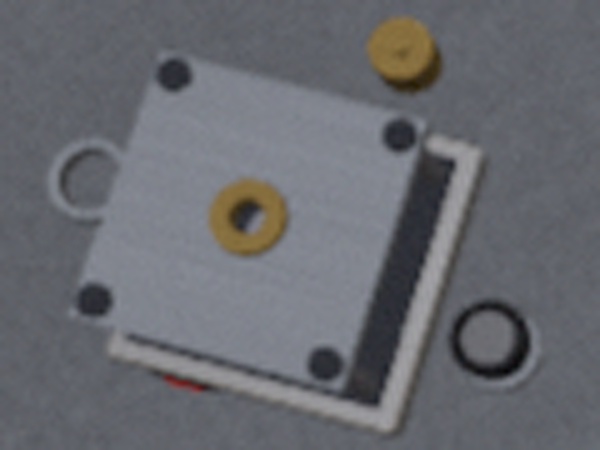

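The crop shows the station from above. The brass bush ring is centred at crop (248,216), which is top pixel (204.6,188.2).

Emit:
arm_command([
  {"hand": 1,"x": 0.0355,"y": -0.015,"z": 0,"yaw": -0.089},
  {"hand": 1,"x": 0.037,"y": -0.012,"z": 0,"yaw": -0.089},
  {"hand": 1,"x": 0.038,"y": -0.0085,"z": 0,"yaw": -0.089},
  {"hand": 1,"x": 0.038,"y": -0.005,"z": 0,"yaw": -0.089},
  {"hand": 1,"x": 0.0385,"y": -0.002,"z": 0,"yaw": -0.089},
  {"hand": 1,"x": 0.0385,"y": 0.0015,"z": 0,"yaw": -0.089},
  {"hand": 1,"x": 0.038,"y": 0.005,"z": 0,"yaw": -0.089},
  {"hand": 1,"x": 0.0375,"y": 0.0085,"z": 0,"yaw": -0.089},
  {"hand": 1,"x": 0.037,"y": 0.0115,"z": 0,"yaw": -0.089},
  {"hand": 1,"x": 0.0355,"y": 0.015,"z": 0,"yaw": -0.089},
])

```text
clock: 1.15
eef_pos: [436.3, -307.9, 205.3]
eef_rot: [-3.141, -0.0, 1.119]
wrist_force: [0.7, -0.9, -0.0]
finger_gap: 94.2
finger_force: 0.0
```

Emit:
arm_command([
  {"hand": 1,"x": 0.034,"y": 0.018,"z": 0,"yaw": -0.088},
  {"hand": 1,"x": 0.0325,"y": 0.021,"z": 0,"yaw": -0.088},
  {"hand": 1,"x": 0,"y": 0,"z": 0,"yaw": 0},
  {"hand": 1,"x": 0,"y": 0,"z": 0,"yaw": 0},
  {"hand": 1,"x": 0,"y": 0,"z": 0,"yaw": 0},
])

```text
clock: 1.65
eef_pos: [497.0, -264.3, 205.3]
eef_rot: [-3.141, 0.0, 1.29]
wrist_force: [-0.3, -0.1, -0.2]
finger_gap: 94.1
finger_force: 0.0
```

Run:
```python
from h import *
s=manip.read_state();print(s["clock"],s["eef_pos"],s["eef_rot"],s["joints"],s["wrist_force"])
c=get_calibration("wrist");im=camera("wrist");cv2.imwrite("pics/w1.png",im[:,:,::-1])
print(proj(c,[498,-263,120]))
```

```text
1.65 [ 496.95301645 -264.26546044  205.31086847] [-3.14115284e+00  6.33171991e-05  1.29030170e+00] [-5.53726311e-01  3.28930680e-01  1.48330718e+00 -1.84997720e-04
  1.32976121e+00 -2.73187471e-01] [-0.31630522 -0.1350125  -0.1568916 ]
[319.39374633 203.85303523]
```

View pics/w1.png

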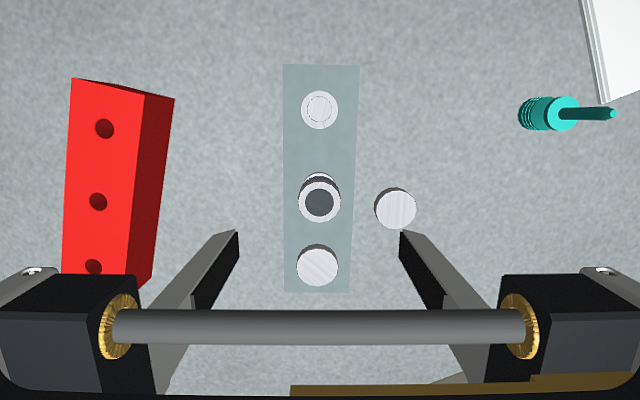

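The wrist view shows the goblet head, a ring with a dark recess, at (320,202). It is in line between the fingers, with the slim weight at (319,109) and the disc weight at (317,267). The rack edges are parallel to the image columns, so the grip is square across the row.

Run:
```python
from h import *
c=get_calibration("wrist");g=cv2.cvtColor(cv2.imread("pics/w1.png"),6)
roi=g[175:228,290:350]
ci=cv2.HoughCircles(cv2.resize(roi,None,fx=4,fy=4,interpolation=2),3,1.5,60,param1=80,param2=30,minRadius=40,maxRadius=100)
for q in (ci[0][:3] if ci is not None else []):
    u=q[0]/4+290-.4;v=q[1]/4+175-.4;print(u,v,q[2]/4,ray(c,(u,v),120))
print(ray(c,(320,202),120)); print("slim",ray(c,(319.5,109),114))
print("mean edge", ray(c,(283,65),68),ray(c,(285,291),68),ray(c,(360,66),68),ray(c,(352,292),68))
plan([497.5,-262,88],1.291,6)
```

```text
318.6625 200.2875 21.475 [ 498.20457921 -260.09526517]
[ 498.86565916 -261.82229429]
slim [ 519.26322805 -189.674326  ]
mean edge [ 498.62308211 -142.67349106] [ 431.58062051 -360.14033726] [ 565.33945549 -162.83857786] [ 500.62649434 -381.38960706]
{"x":0.0004,"y":-0.0000,"z":0.0196,"yaw":-0.0002}
{"x":0.0004,"y":-0.0000,"z":0.0196,"yaw":-0.0002}
{"x":0.0004,"y":-0.0000,"z":0.0196,"yaw":-0.0002}
{"x":0.0004,"y":-0.0000,"z":0.0196,"yaw":-0.0002}
{"x":0.0004,"y":-0.0000,"z":0.0196,"yaw":-0.0002}
{"x":0.0004,"y":-0.0000,"z":0.0196,"yaw":-0.0002}
```

Emit:
arm_command([
  {"hand": 1,"x": 0.003,"y": 0.001,"z": 0.017,"yaw": 0.017},
  {"hand": 1,"x": 0,"y": 0,"z": 0.02,"yaw": 0},
  {"hand": 1,"x": 0,"y": 0,"z": 0.02,"yaw": 0},
  {"hand": 1,"x": 0,"y": 0,"z": 0.02,"yaw": 0},
  {"hand": 1,"x": 0,"y": 0,"z": 0.02,"yaw": 0},
  {"hand": 1,"x": 0,"y": 0,"z": 0.02,"yaw": 0},
  {"hand": 1,"x": 0,"y": 0,"z": 0,"yaw": 0},
  {"hand": 1,"x": 0,"y": 0,"z": 0,"yaw": 0},
])

```text
clock: 2.5
eef_pos: [499.1, -261.8, 89.1]
eef_rot: [3.141, 0.0, 1.274]
wrist_force: [-0.4, 0.3, -0.9]
finger_gap: 93.8
finger_force: 0.0
```

Emit:
arm_command([
  {"hand": -1,"x": 0,"y": 0,"z": 0,"yaw": 0},
  {"hand": -1,"x": 0,"y": 0,"z": 0,"yaw": 0},
  {"hand": -1,"x": 0,"y": 0,"z": 0,"yaw": 0},
  {"hand": -1,"x": 0,"y": 0,"z": 0,"yaw": 0},
  {"hand": -1,"x": 0,"y": 0,"z": 0,"yaw": 0},
  {"hand": -1,"x": 0,"y": 0,"z": 0,"yaw": 0},
  {"hand": -1,"x": 0,"y": 0,"z": 0,"yaw": 0},
  {"hand": -1,"x": 0,"y": 0,"z": 0,"yaw": 0},
], newtons=55)

```text
clock: 3.3
eef_pos: [499.3, -261.1, 88.4]
eef_rot: [-3.141, -0.0, 1.275]
wrist_force: [0.1, 1.1, -0.1]
finger_gap: 34.9
finger_force: 55.0
```

Emit:
arm_command([
  {"hand": -1,"x": 0,"y": 0,"z": -0.01,"yaw": 0},
  {"hand": -1,"x": 0,"y": 0,"z": -0.015,"yaw": 0},
  {"hand": -1,"x": 0,"y": 0,"z": -0.02,"yaw": 0},
  {"hand": -1,"x": 0,"y": 0,"z": -0.025,"yaw": 0},
  {"hand": -1,"x": 0,"y": 0,"z": -0.025,"yaw": 0},
  {"hand": -1,"x": 0,"y": 0,"z": -0.025,"yaw": 0},
  {"hand": -1,"x": 0,"y": 0,"z": -0.02,"yaw": 0},
  {"hand": -1,"x": 0,"y": 0,"z": 0,"yaw": 0},
  {"hand": -1,"x": 0,"y": 0,"z": 0,"yaw": 0},
])

```text
clock: 4.2
eef_pos: [499.2, -261.0, 227.9]
eef_rot: [-3.141, -0.0, 1.275]
wrist_force: [0.1, 0.1, -4.6]
finger_gap: 35.3
finger_force: 55.0
```

Run:
```python
from h import *
s=manip.read_state();print(s["clock"],s["eef_pos"],s["wrist_force"],s["finger_gap"])
for n in ("wrist","side"):
    cv2.imwrite(f"pics/{n}2.png",camera(n)[:,:,::-1])
w=cv2.imread("pics/wrist2.png");d=cv2.imread("pics/side2.png")
cv2.imwrite("pics/c2.png",np.hstack([w[130:400,180:480][:270],cv2.resize(d[60:195,330:480],(300,270),interpolation=2)]))
# path to 60mm above bush-top clearance, yaw turns with base
plan([533,263,228],1.274+0.95,14)
```

```text
4.2 [ 499.19005193 -260.99140254  227.90543679] [ 0.1011116   0.14406758 -4.6034492 ] 35.30516611852151
{"x":0.0365,"y":-0.0086,"z":-0.0001,"yaw":-0.0678}
{"x":0.0370,"y":-0.0061,"z":-0.0001,"yaw":-0.0678}
{"x":0.0373,"y":-0.0036,"z":-0.0001,"yaw":-0.0678}
{"x":0.0375,"y":-0.0010,"z":-0.0001,"yaw":-0.0678}
{"x":0.0375,"y":0.0015,"z":-0.0001,"yaw":-0.0678}
{"x":0.0373,"y":0.0040,"z":-0.0001,"yaw":-0.0678}
{"x":0.0369,"y":0.0066,"z":-0.0001,"yaw":-0.0678}
{"x":0.0364,"y":0.0090,"z":-0.0001,"yaw":-0.0678}
{"x":0.0357,"y":0.0115,"z":-0.0001,"yaw":-0.0678}
{"x":0.0348,"y":0.0139,"z":-0.0001,"yaw":-0.0678}
{"x":0.0338,"y":0.0162,"z":-0.0001,"yaw":-0.0678}
{"x":0.0326,"y":0.0185,"z":-0.0001,"yaw":-0.0678}
{"x":0.0313,"y":0.0206,"z":-0.0001,"yaw":-0.0678}
{"x":0.0298,"y":0.0227,"z":-0.0001,"yaw":-0.0678}
```

View pics/c2.png

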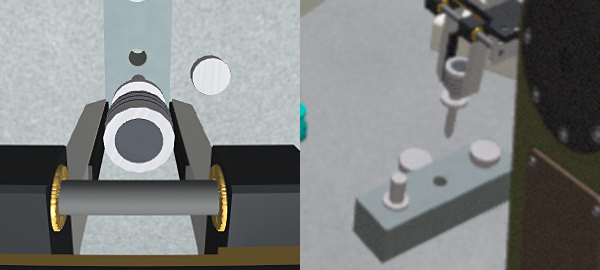

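The goblet is held upright and clear of the rack. In the wrist image its top ring is centred at (318,270), and the middle rack hole is empty while the other two weights are in place.

Emit:
arm_command([
  {"hand": -1,"x": 0.0365,"y": -0.0085,"z": 0,"yaw": -0.068},
  {"hand": -1,"x": 0.037,"y": -0.006,"z": 0,"yaw": -0.068},
  {"hand": -1,"x": 0.0375,"y": -0.0035,"z": 0,"yaw": -0.068},
  {"hand": -1,"x": 0.0375,"y": -0.001,"z": 0,"yaw": -0.068},
  {"hand": -1,"x": 0.0375,"y": 0.0015,"z": 0,"yaw": -0.068},
  {"hand": -1,"x": 0.0375,"y": 0.004,"z": 0,"yaw": -0.068},
  {"hand": -1,"x": 0.037,"y": 0.0065,"z": 0,"yaw": -0.068},
  {"hand": -1,"x": 0.0365,"y": 0.009,"z": 0,"yaw": -0.068},
  {"hand": -1,"x": 0.0355,"y": 0.0115,"z": 0,"yaw": -0.068},
  {"hand": -1,"x": 0.035,"y": 0.014,"z": 0,"yaw": -0.068},
])

```text
clock: 5.3
eef_pos: [523.1, 115.1, 227.3]
eef_rot: [-3.14, -0.0, 1.958]
wrist_force: [0.4, 0.3, -3.2]
finger_gap: 35.0
finger_force: 55.0
```

Emit:
arm_command([
  {"hand": -1,"x": 0.034,"y": 0.016,"z": 0,"yaw": -0.068},
  {"hand": -1,"x": 0.02,"y": 0.011,"z": 0,"yaw": -0.068},
  {"hand": -1,"x": 0.0,"y": 0.0,"z": 0,"yaw": 0},
  {"hand": -1,"x": 0.0,"y": 0.0,"z": 0,"yaw": 0},
  {"hand": -1,"x": 0.0,"y": 0.0,"z": 0,"yaw": 0},
])

```text
clock: 5.8
eef_pos: [526.8, 173.1, 227.9]
eef_rot: [-3.141, -0.0, 2.089]
wrist_force: [0.1, 0.3, -4.2]
finger_gap: 35.2
finger_force: 55.0
```

Run:
```python
from h import *
s=manip.read_state();print(s["clock"],s["eef_pos"],s["eef_rot"],s["wrist_force"],s["finger_gap"])
c=get_calibration("wrist");w=camera("wrist")[:,:,::-1].copy();cv2.imwrite("pics/w3.png",w)
print("bush px",proj(c,[533,263,110]))
h=cv2.cvtColor(w,cv2.COLOR_BGR2HSV)
m=cv2.inRange(h,(12,90,60),(35,255,255))
n,l,st,ce=cv2.connectedComponentsWithStats(m)
for i in range(1,n):
    if st[i,4]>60: print(st[i],ce[i],ray(c,ce[i],110))
```

```text
5.8 [526.81087636 173.1241504  227.90345651] [-3.14062292e+00 -1.21927491e-04  2.08916495e+00] [ 0.12366941  0.29384139 -4.23406194] 35.2260047128445
bush px [375.36979449 113.11640382]
[ 358   91   40   41 1035] [377.77294686 111.33236715] [534.0247567  265.33874894]
[400 177  33  31 749] [416.16154873 192.0493992 ] [603.88501725 221.58133648]
[571 205  15  14  63] [578.03174603 212.33333333] [752.89223436 283.47550504]
[591 209  18  31 124] [600.96774194 221.66935484] [780.01718678 287.86371931]
[555 215  34  39 228] [569.28947368 231.48245614] [758.3223757  264.00668591]
[566 228  63  46 882] [595.23696145 254.3106576 ] [798.7981091  258.75900762]
[548 258  20  19  87] [556.34482759 266.03448276] [771.37319149 228.90132837]
[518 268  31  38 202] [536.6039604  288.67821782] [769.92076378 199.00896748]
[555 282  20  26 347] [564.97694524 293.42939481] [800.47458702 209.45333418]
[230 295  19  67 659] [237.25644917 328.29742033] [523.3943958    6.59313194]
[389 295  19  67 647] [399.54559505 327.89799073] [671.2386149   91.43697508]
[509 343  22  12 141] [521.34042553 347.94326241] [802.55967499 134.62151209]
[528 343  24  18 101] [537.01980198 350.32673267] [820.29588876 140.57415348]
[522 357  17  17  68] [529.5        365.33823529] [825.92227952 121.0453423 ]
[ 146  376  369   20 4853] [348.74222131 387.82320214] [665.1602441   -1.63325456]
```

View pics/w3.png

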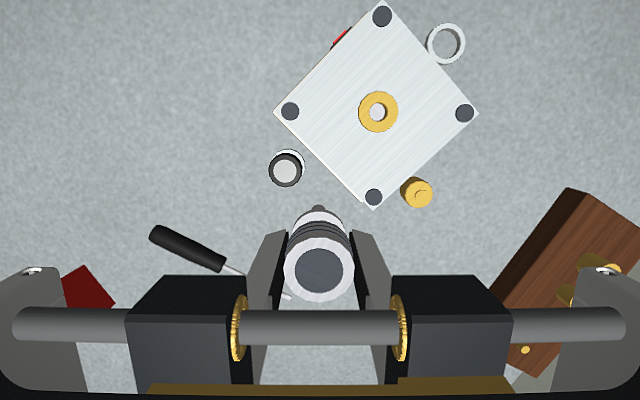

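The wrist view shows the bush centred at (378,111) and the held head's top ring at (319,270). The rod's lower part is just visible at (318,209).

Run:
```python
from h import *
c=get_calibration("wrist");w=cv2.imread("pics/w3.png");s=manip.read_state();p=s["eef_pos"];psi=s["eef_rot"][2]
R=np.array([[np.cos(psi),np.sin(psi)],[np.sin(psi),-np.cos(psi)]])
def fit(roi,lo,hi):
    x,y,a,b=roi;g=cv2.cvtColor(w[y:y+b,x:x+a],6);m=cv2.inRange(g,lo,hi)
    k=max(cv2.findContours(m,0,1)[0],key=cv2.contourArea);e=cv2.fitEllipse(cv2.convexHull(k));return (e[0][0]+x,e[0][1]+y),e[1]
e,ax=fit((288,243,62,55),0,140);print("recess",e,ax,"tool offset mm",R@(ray(c,e,p[2]-6)-p[:2]), "pred px of TCP axis",proj(c,[p[0],p[1],p[2]-6]))
h=cv2.inRange(cv2.cvtColor(w,cv2.COLOR_BGR2HSV),(12,90,60),(35,255,255))[85:140,350:405]
ks=cv2.findContours(h,cv2.RETR_CCOMP,1)[0]
for k in sorted(ks,key=cv2.contourArea)[-2:]:
    f=cv2.fitEllipse(k);q=(f[0][0]+350,f[0][1]+85);print("bush",q,f[1],ray(c,q,110))
print(w[208,300:340].mean(1).round())
print("tip px pred",proj(c,[p[0],p[1],p[2]-80]))
```

```text
recess (318.443639755249, 270.1675281524658) (44.44746780395508, 48.2106819152832) tool offset mm [-1.93058462e+01  1.28079889e-02] pred px of TCP axis [318.39859604 240.96019943]
bush (376.62734031677246, 111.57852554321289) (17.252784729003906, 19.275785446166992) [533.44456768 264.61025619]
bush (377.55174827575684, 111.3764419555664) (38.42584228515625, 40.27280807495117) [534.05767303 265.16038685]
[176. 175. 176. 184. 187. 186. 180. 179. 180. 181. 184. 156.  68.  80.
  86.  85.  86.  87.  88.  89.  86.  85.  85.  80.  76. 158. 189. 184.
 177. 179. 180. 180. 183. 182. 186. 188. 191. 192. 186. 180.]
tip px pred [318.4381771  207.30611345]
```

Run:
```python
from h import *
c=get_calibration("wrist");s=manip.read_state();p=s["eef_pos"];psi=s["eef_rot"][2]
R=np.array([[np.cos(psi),np.sin(psi)],[np.sin(psi),-np.cos(psi)]])
print("head off",R@(ray(c,(318.4,270.2),p[2]+31.6)-p[:2]), p)
w=cv2.imread("pics/w3.png");g=cv2.cvtColor(w,6);print(g[198:216,318])
for z in (-80.4,-71.4): print(proj(c,[*p[:2],p[2]+z]))
plan([533.5,264.3,p[2]-0],2.224,3)
```

```text
head off [-0.40782711  0.01684543] [526.89806454 173.01826864 228.11212903]
[175 172 171 176 184 190 131  79  86  87  88  87  85 128 242 226 222 223]
[318.43833402 207.17270136]
[318.43469084 210.27016705]
{"x":0.0253,"y":0.0170,"z":-0.0000,"yaw":-0.0450}
{"x":0.0246,"y":0.0181,"z":-0.0000,"yaw":-0.0450}
{"x":0.0237,"y":0.0192,"z":-0.0000,"yaw":-0.0450}
```

Emit:
arm_command([
  {"hand": -1,"x": 0.0255,"y": 0.017,"z": 0,"yaw": -0.045},
  {"hand": -1,"x": 0.0245,"y": 0.018,"z": 0,"yaw": -0.045},
  {"hand": -1,"x": 0.0235,"y": 0.019,"z": 0,"yaw": -0.045},
  {"hand": -1,"x": 0,"y": 0,"z": 0.01,"yaw": 0},
  {"hand": -1,"x": 0,"y": 0,"z": 0.01,"yaw": 0},
  {"hand": -1,"x": 0,"y": 0,"z": 0.01,"yaw": 0},
  {"hand": -1,"x": 0,"y": 0,"z": 0,"yaw": 0},
  {"hand": -1,"x": 0,"y": 0,"z": 0,"yaw": 0},
])

```text
clock: 6.65
eef_pos: [533.3, 264.2, 198.5]
eef_rot: [-3.141, -0.0, 2.225]
wrist_force: [0.1, -0.5, -2.4]
finger_gap: 35.1
finger_force: 55.0
```

Run:
```python
from h import *
s=manip.read_state();p=s["eef_pos"];print(s["clock"],p,s["eef_rot"],s["wrist_force"])
P={}
for n in ("side","top","wrist"):
    P[n]=camera(n)[:,:,::-1].copy();cv2.imwrite(f"pics/{n}4.png",P[n]);c=get_calibration(n)
    print(n,"tip",proj(c,[*p[:2],p[2]-80.4]),"bush",proj(c,[533.5,264.3,110]))
u,v=map(int,proj(get_calibration("side"),[533.5,264.3,110]))
x,y=map(int,proj(get_calibration("wrist"),[533.5,264.3,110]));print((u,v),(x,y))
cv2.imwrite("pics/c4.png",np.hstack([cv2.resize(P["side"][v-50:v+40,u-45:u+45],(400,400),interpolation=2),cv2.resize(P["wrist"][y-60:y+40,x-50:x+50],(400,400),interpolation=2)]))
```

```text
6.65 [533.32606971 264.24809164 198.47885216] [-3.14135388e+00 -2.08154199e-05  2.22457198e+00] [ 0.07083204 -0.5122489  -2.4260686 ]
side tip [244.45462109 259.4755392 ] bush [244.90547658 261.45902943]
top tip [202.53120822 187.63312825] bush [203.58036405 188.30550405]
wrist tip [317.75615519 207.33263959] bush [317.96500426 204.78947289]
(244, 261) (317, 204)
```

View pics/c4.png

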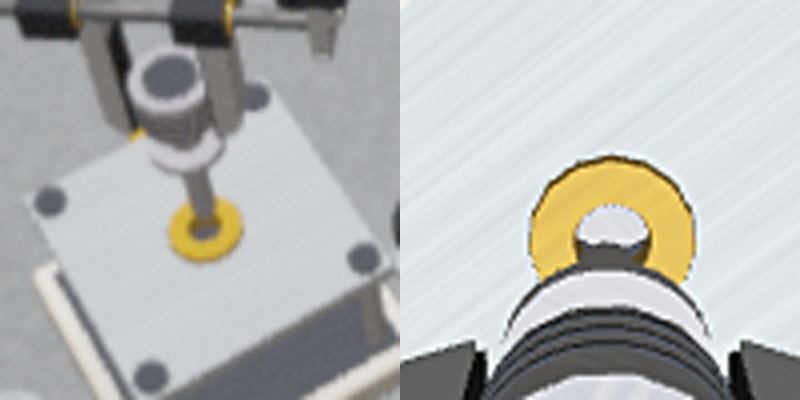

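The side crop shows the rod tip just above the bore: tip at about (203,217), bore at (206,230), as predicted for 8 mm of height. In the wrist crop the bush and collar columns agree to about 1 px, so I'm inserting slowly.

Emit:
arm_command([
  {"hand": -1,"x": 0,"y": 0,"z": 0.006,"yaw": 0},
  {"hand": -1,"x": 0,"y": 0,"z": 0.006,"yaw": 0},
  {"hand": -1,"x": 0,"y": 0,"z": 0.005,"yaw": 0},
  {"hand": -1,"x": 0,"y": 0,"z": 0,"yaw": 0},
])

```text
clock: 7.2
eef_pos: [532.8, 264.9, 180.3]
eef_rot: [-3.14, -0.0, 2.226]
wrist_force: [-0.0, 0.3, -3.7]
finger_gap: 35.2
finger_force: 55.0
```

Emit:
arm_command([
  {"hand": -1,"x": 0,"y": 0,"z": 0.005,"yaw": 0},
  {"hand": -1,"x": 0,"y": 0,"z": 0.005,"yaw": 0},
  {"hand": -1,"x": 0,"y": 0,"z": 0.005,"yaw": 0},
  {"hand": -1,"x": 0,"y": 0,"z": 0.005,"yaw": 0},
  {"hand": -1,"x": 0,"y": 0,"z": 0.005,"yaw": 0},
  {"hand": -1,"x": 0,"y": 0,"z": 0,"yaw": 0},
  {"hand": -1,"x": 0,"y": 0,"z": 0,"yaw": 0},
  {"hand": -1,"x": 0,"y": 0,"z": 0,"yaw": 0},
])

```text
clock: 8.0
eef_pos: [533.3, 265.1, 156.7]
eef_rot: [3.141, 0.0, 2.226]
wrist_force: [-0.2, -0.1, -3.8]
finger_gap: 35.5
finger_force: 55.0
```

The rod is in the bush with no side load. Next I press onto the plunger.

Emit:
arm_command([
  {"hand": -1,"x": 0,"y": 0,"z": 0.004,"yaw": 0},
  {"hand": -1,"x": 0,"y": 0,"z": 0.004,"yaw": 0},
  {"hand": -1,"x": 0,"y": 0,"z": 0.004,"yaw": 0},
  {"hand": -1,"x": 0,"y": 0,"z": 0.004,"yaw": 0},
  {"hand": -1,"x": 0,"y": 0,"z": 0.003,"yaw": 0},
  {"hand": -1,"x": 0,"y": 0,"z": 0,"yaw": 0},
  {"hand": -1,"x": 0,"y": 0,"z": 0,"yaw": 0},
], newtons=60)

```text
clock: 8.7
eef_pos: [533.3, 265.0, 137.9]
eef_rot: [3.141, 0.0, 2.226]
wrist_force: [-2.0, -1.7, 4.9]
finger_gap: 35.3
finger_force: 60.0
```

Emit:
arm_command([
  {"hand": -1,"x": 0,"y": 0,"z": 0.002,"yaw": 0},
  {"hand": -1,"x": 0,"y": 0,"z": 0.002,"yaw": 0},
  {"hand": -1,"x": 0,"y": 0,"z": 0,"yaw": 0},
  {"hand": -1,"x": 0,"y": 0,"z": 0,"yaw": 0},
])

```text
clock: 9.1
eef_pos: [533.3, 265.0, 134.0]
eef_rot: [3.141, 0.0, 2.226]
wrist_force: [-3.3, -1.9, 5.9]
finger_gap: 35.2
finger_force: 60.0
```

Emit:
arm_command([
  {"hand": -1,"x": 0,"y": -0.0008,"z": 0,"yaw": 0},
  {"hand": -1,"x": 0,"y": 0,"z": 0.001,"yaw": 0},
  {"hand": -1,"x": 0,"y": 0,"z": 0.001,"yaw": 0},
  {"hand": -1,"x": 0,"y": 0,"z": 0,"yaw": 0},
  {"hand": -1,"x": 0,"y": 0,"z": 0,"yaw": 0},
])

```text
clock: 9.6
eef_pos: [533.1, 264.8, 132.4]
eef_rot: [3.14, 0.0, 2.226]
wrist_force: [-0.6, -0.7, 6.3]
finger_gap: 35.1
finger_force: 60.0
```

Emit:
arm_command([
  {"hand": -1,"x": 0,"y": 0,"z": 0.001,"yaw": 0},
  {"hand": -1,"x": 0,"y": 0,"z": 0.0005,"yaw": 0},
  {"hand": -1,"x": 0,"y": 0,"z": 0,"yaw": 0},
  {"hand": -1,"x": 0,"y": 0,"z": 0,"yaw": 0},
])

```text
clock: 10.0
eef_pos: [533.1, 264.8, 130.9]
eef_rot: [3.139, 0.0, 2.226]
wrist_force: [-1.3, -0.2, 7.6]
finger_gap: 35.1
finger_force: 60.0
```

Emit:
arm_command([
  {"hand": -1,"x": 0,"y": 0,"z": 0.0005,"yaw": 0},
  {"hand": -1,"x": 0,"y": 0,"z": 0.0005,"yaw": 0},
  {"hand": -1,"x": 0,"y": 0,"z": 0,"yaw": 0},
  {"hand": -1,"x": 0,"y": 0,"z": 0,"yaw": 0},
])

```text
clock: 10.4
eef_pos: [533.1, 264.8, 130.4]
eef_rot: [3.139, 0.001, 2.226]
wrist_force: [-2.6, -0.6, 11.2]
finger_gap: 35.0
finger_force: 60.0
```

Emit:
arm_command([
  {"hand": -1,"x": 0,"y": 0,"z": 0.0005,"yaw": 0},
  {"hand": -1,"x": 0,"y": 0,"z": 0.0005,"yaw": 0},
  {"hand": -1,"x": 0,"y": 0,"z": 0,"yaw": 0},
  {"hand": -1,"x": 0,"y": 0,"z": 0,"yaw": 0},
])

```text
clock: 10.8
eef_pos: [533.2, 264.8, 130.3]
eef_rot: [3.139, 0.001, 2.226]
wrist_force: [-7.7, -2.1, 20.2]
finger_gap: 35.2
finger_force: 60.0
```

Emit:
arm_command([
  {"hand": -1,"x": 0,"y": 0,"z": 0.0004,"yaw": 0},
  {"hand": -1,"x": 0,"y": 0,"z": 0,"yaw": 0},
  {"hand": -1,"x": 0,"y": 0,"z": 0,"yaw": 0},
  {"hand": -1,"x": 0,"y": 0,"z": 0,"yaw": 0},
  {"hand": -1,"x": 0,"y": 0,"z": 0,"yaw": 0},
  {"hand": -1,"x": 0,"y": 0,"z": 0,"yaw": 0},
  {"hand": -1,"x": 0,"y": 0,"z": 0,"yaw": 0},
  {"hand": -1,"x": 0,"y": 0,"z": 0,"yaw": 0},
])

```text
clock: 11.6
eef_pos: [533.2, 264.9, 130.3]
eef_rot: [3.138, 0.001, 2.226]
wrist_force: [-9.5, -3.0, 23.1]
finger_gap: 35.1
finger_force: 60.0
```

Run:
```python
from h import *
w=camera("wrist")[:,:,::-1];s=camera("side")[:,:,::-1];c=get_calibration("side")
u,v=map(int,proj(c,[533.5,264.3,130]))
cv2.imwrite("pics/c5.png",np.hstack([cv2.resize(s[v-45:v+45,u-45:u+45],(400,400),interpolation=2),cv2.resize(w[150:300,245:395],(400,400),interpolation=2)]))
s=manip.read_state();print(s["eef_pos"],s["wrist_force"],s["moment"])
```

```text
[533.20571779 264.82721357 130.31190717] [-9.35756018 -4.1017292  24.12611901] [-0.83391126  1.67843395 -0.0110446 ]
```

View pics/c5.png

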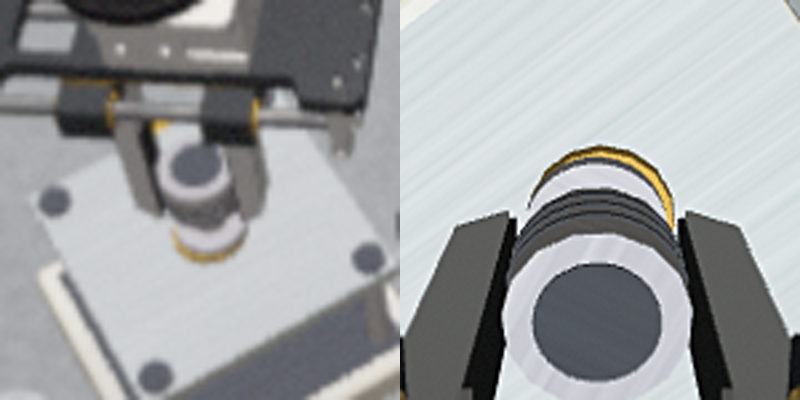

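The collar (crop 600,190) sits flat on the bush, with only a thin brass rim showing at the right, so the offset is 1–2 mm. The TCP stands at 130.3 mm, where the stop is expected, with a steady push of about 24 N.

```bash
python3 -c "
from cell import manip
print(manip.sign_off())"
```

```text
the job is handed in; nothing more can be done
None
```

I handed the job in with the goblet weight's rod through the bush and its collar pressed onto the bush top at about 24 N, still gripped at 60 N; the judge returned no verdict.

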